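Open the locked target drawer of an infrared test source with the release pin

ROBOT

A 7-joint arm with a two-finger parallel gripper is mounted at the origin on the work surface. World frame = base frame: x ahead of the robot, y to its left, z up, the work surface at z = 0. Lengths are in m, angles in rad, forces in N, time in s.
With the tool pointing down it reaches from about 0.425 to 0.875 m from the base axis. Payload 4.7 kg.
Tool frame: the origin (TCP) lies on the centre line of the jaws, within the pads' length; the fingertips stand 17 mm ahead of it and the grasp point (between the pads) lies 2 mm behind it; z points along the fingers, y is the line along which they close (so a half turn about z gives the same grasp; the last joint's range is limited). The gripper opens to 85 mm and grips with 20 to 120 N. Pads are 22 mm wide; open, the fingers measure 114 mm over their backs; the gripper's body (76 mm by 85 mm) begins 54 mm behind the grasp point. The pads swing forward as they close: fully open they stand 13 mm farther back than shut.
Start: joints at [-1.303, 0.321, -0.07, 1.45, 0.023, 1.371, -0.057], TCP at [0.163, 0.629, 0.248] pointing down, gripper open.
Joint ranges: [-2.86, 2.86], [-0.3, 2.09], [-1.38, 1.24], [0.06, 2.45], [-1.56, 4.7], [0.09, 2.05], [-2.69, 2.69]. Speed limits (rad/s): [2.57, 2.57, 3.14, 3.14, 3.14, 3.14, 3.14].

INTERFACE

Orientations are given as a 3x3 rotation matrix whose columns are the frame's x, y, z axes.
In Python, from bench import observe, camera, camera_params, job_done gives the robot as it stands.
- The arm moves only by the tool drive_tool, never from a script. Its argument "deltas" is text: rows parted by semicolons, each of 7 numbers parted by spaces: the shift along the tool's x, y, z as a fraction of full scale, then the turn, a rotation vector about the tool's x, y, z as a fraction of full scale, then the opening, from 0 (shut) to 1 (fully open). A call has exactly 8 rows; each row shifts and turns the commanded pose from where the row before left it, along the tool's axes as they then stand; what a row does not reach is not made up. Full scale, the value 1, is 250 mm for a shift and 180 degrees for a turn. A row lasts 1/8 s, in which the tool goes at most 62.5 mm and 10.7 degrees, less where a joint would pass 70% of its speed; a pose out of reach is approached as far as the arm can. A call with a number of a shift or a turn outside -1 to 1 is refused whole. A call with a gripper value outside its range is refused whole. The fingers move at their own pace and stop on an object; "squeeze" is the grip in N (left out, the last holds). Time passes only in rows, so rows that do not move let the fingers close, or fill a call up. It gives the time, the measured TCP pose, the force, the opening and the grip force at its end, in the units of the state.
- observe(): the state, without advancing time (a new reading comes with each control period).
- camera(name): name is "scene" or "top" or "wrist"; returns (picture, depth): 400x640x3 uint8, blue, green, red; 400x640 float32, m along the optical axis (not along the pixel's ray), 0 where there is no reading.
- camera_params(name): a dict with "fx", "fy", "cx", "cy" (pixels), "view" (4x4, takes a point from world to camera coordinates); the wrist camera has in their place "mount" (4x4, takes a point from camera to tool coordinates, whose origin is the TCP and whose axes are the flange's). Camera axes: x right, y up, looking along -z (the intrinsics and any distortion apply to the point x, -y, -z); pixel columns grow to the right and rows downward; lengths in m; the calibration is good to about 2 mm. The wrist camera is an equidistant fisheye: a pixel r from the principal point sees the ray r / f radians off the axis. A picture is of the moment at which its call begins: read the wrist's pose just before it. camera_params takes no time and is no camera call.
- job_done(): hands the job in; it is judged then, once.
The state is a dict: "time": time; "q": joint angles; "dq": joint speeds; "effort": joint torques, N m; "tcp_pos": TCP position; "eef_rot": TCP orientation; "ft_force": force on the tool from outside, world axes, zero at the start; "ft_torque": the same for the moment, N m; "width": finger opening in m; "grip_force": force on a finger pad.
Only numpy, scipy, OpenCV 4.12 (cv2) and the standard library are available. Lean on these libraries where they do the work, as an engineer would, in place of code of your own. Each camera call takes 0.05 s, during which the arm holds its last target. There are 200 camera calls.

TASK

The target drawer of the black infrared test source is locked by a spring latch hidden inside: take the thin release pin from its stand, push it down through the small round hole in the top of the source until the latch trips and the drawer springs out a little, and put the pin back upright in its own stand. Then draw the drawer fully out by its handle, to its stop, and leave it out. Leave the thick socket driver in its stand.

Things in the scene. Friction and masses are not known exactly. Their poses are not given: they have to be found in the camera images.
- source: the infrared test source, a fixed box 200 x 200 x 120 mm high with black sides and a bare metal top; origin at the centre of its underside on the bench; its x axis points from the drawer front to the back, so the drawer opens along its -x (about the world -y, to the robot's right; the box is yawed up to 0.28 rad from that); z up
- access_hole (a point): centre of the mouth of the round access hole, 18 mm in diameter, in the 6 mm thick top plate, 120 mm above the bench; 45 mm towards the drawer front and 50 mm to the source's +y from the middle of the top. The hole is empty down to the latch pad 35 mm below
- latch (a joint): how far the hidden latch pad is pushed down, m: 0 up and locking; the drawer is freed at 0.008, stop at 0.013. The flat pad, 34 x 34 mm, is centred below the access hole, its top 35 mm below the top of the source; it takes about 4 to 6 N and a spring lifts it again
- drawer (a joint): how far the drawer is out, 0 shut to 0.12 fully out, m. When the latch trips a spring throws it out by some 40 to 45 mm; from there it slides with light friction (about 1 to 2 N) and stays where it is left
- drawer_handle (a point): centre of the handle bar on the drawer front, moving with the drawer: a level metal bar 100 mm long (along the source's y), 12 mm thick (along the source's x) and 14 mm high, its centre 92 mm above the bench, with a clear gap of 40 mm between it and the drawer front and posts 90 mm apart joining it to the front
- pin_handle (a point): middle of the release pin's handle: a black round handle 26 mm in diameter, 54 mm tall, on a flat metal flange 36 mm in diameter, 6 mm thick, its underside 33 mm below this point; below it a thin round shaft 8 mm in diameter, 70 mm long, its tip 103 mm below this point. 130 g. It starts upright in its stand; z axis up along the pin
- pin_tip (a point): tip of the release pin's thin shaft, on its axis, 103 mm below the middle of its handle
- stand_hole (a point): centre of the mouth of the 20 mm hole in the top plate of the release pin's stand (fixed, 70 x 70 mm, open at two sides, 80 mm high); the pin hangs in it with its flange flat on the top plate, the middle of its handle 113 mm above the bench. It may be at the left or the right end of the working area
- driver: the socket driver, a bystander that stays put: ball-ended black handle 42 mm in diameter, shaft 24 mm thick (too thick for the access hole), in a like stand at the other end of the working area; origin at the lower end of the shaft, 14 mm above the bench
Not all that is in view belongs to the job. What is shaped like the part that bears pin_handle but turquoise or yellow is not meant.

How it is judged:
By the outcome, as a careful person would: the job done as asked, in the order asked, and still so for the second after the job is handed in, with the robot touching nothing.
It also fails if it takes over 61 s, if anything falls off the work surface, if the arm or the gripper's body presses on something with over 40 N, if the wrist force passes 120 N, or if a joint passes its speed limit or range.

## Working session

There is one attempt and no reset: what is moved stays moved. The work goes in short steps, Python scripts to look and compute and a tool call to move; the robot and the scene stay as the last step left them, time stands still between calls to the robot, and variables do not carry over. Pictures are saved under pics/ and viewed, at most 10 in all, crops included, and the job is handed in when it is done.

Besides the shell and the picture viewer there is one more tool, called after "Call:" by a JSON object that holds its "name" and its "arguments". drive_tool: Moves the arm, as the interface text tells. Shift numbers are shares of 250 mm and turn numbers shares of 180 degrees, none past 1 either way. Its arguments: {"type":"object","properties":{"deltas":{"type":"string"},"squeeze":{"type":"number"}},"required":["deltas"]}

```bash
ls; mkdir -p pics
python3 - <<'E'
from bench import *
import cv2, numpy as np
s=observe();print(s['time'],s['tcp_pos'],np.round(s['eef_rot'],3),s['width'])
for n in('top','scene'):
    p,d=camera(n);cv2.imwrite(f'pics/{n}0.png',p);np.save(f'{n}0.npy',d)
    print(n,camera_params(n))
print(camera_params('wrist'))
E
```

```text
pics
0.0 [0.16309746 0.62870329 0.24722466] [[-0.968  0.251 -0.   ]
 [ 0.251  0.968 -0.002]
 [-0.    -0.002 -1.   ]] 0.08592984252122474
top {'fx': 433.2086700619067, 'fy': 433.2086700619067, 'cx': 324.2687239094024, 'cy': 198.657743377082, 'view': array([[ 0.00987867, -0.9999012 ,  0.0100002 ,  0.06045538],
       [ 0.98093871,  0.01163124,  0.19396899, -0.50161434],
       [-0.19406614,  0.00789342,  0.98095669, -1.11157896],
       [ 0.        ,  0.        ,  0.        ,  1.        ]])}
scene {'fx': 363.52069237936837, 'fy': 363.52069237936837, 'cx': 313.2164750841862, 'cy': 199.92727342282484, 'view': array([[ 0.09609553,  0.99533063, -0.00908825, -0.08366854],
       [-0.75993319,  0.07925956,  0.64515073,  0.30027514],
       [ 0.64285861, -0.05508964,  0.76400127, -1.27934853],
       [ 0.        ,  0.        ,  0.        ,  1.        ]])}
{'fx': 309.70691628693146, 'fy': 309.70691628693146, 'cx': 314.5628312960463, 'cy': 202.9143926794764, 'mount': array([[ 1.78466618e-03,  9.48746027e-01,  3.16034478e-01,
         8.21873054e-02],
       [ 9.99998100e-01, -1.94104723e-03,  1.80037495e-04,
        -4.61737232e-04],
       [ 7.84247705e-04,  3.16033556e-01, -9.48747688e-01,
        -1.24944945e-01],
       [ 0.00000000e+00,  0.00000000e+00,  0.00000000e+00,
         1.00000000e+00]])}
```

View pics/top0.png

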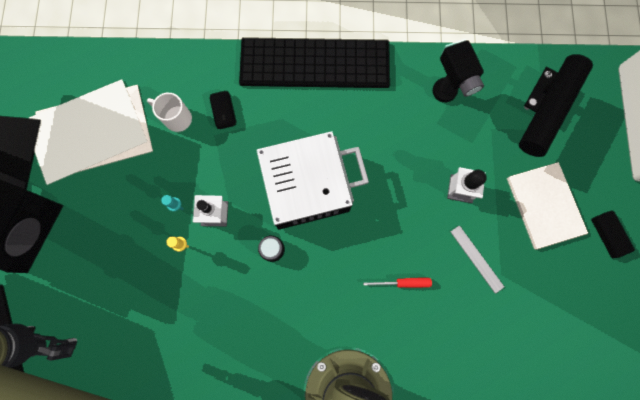

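View pics/scene0.png

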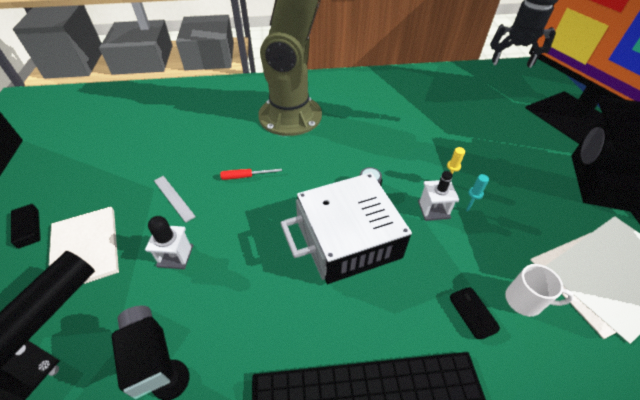

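Top view: pin in its stand at about (207,207), the decoys at (171,202) turquoise and (176,243) yellow. The source is in the middle, its hole at (326,191) and its handle at (358,167). The driver is at (470,183).

```bash
cat > h.py <<'E'
import numpy as np, cv2
from bench import *
def ray(n,u,v,cp=None):
    c=cp or camera_params(n);V=c['view'];R=V[:3,:3];o=-R.T@V[:3,3]
    d=R.T@np.array([(u-c['cx'])/c['fx'],-(v-c['cy'])/c['fy'],-1]);return o,d
def onz(n,u,v,z):
    o,d=ray(n,u,v);return o+d*(z-o[2])/d[2]
def two(a,b):
    (o1,d1),(o2,d2)=ray('top',*a),ray('scene',*b)
    t=np.linalg.lstsq(np.c_[d1,-d2],o2-o1,rcond=None)[0]
    p,q=o1+t[0]*d1,o2+t[1]*d2;return (p+q)/2,np.linalg.norm(p-q)
def wray(u,v,s):
    c=camera_params('wrist');x=(u-c['cx'])/c['fx'];y=-(v-c['cy'])/c['fy'];r=np.hypot(x,y)
    d=np.array([np.sin(r)*x/r,np.sin(r)*y/r,-np.cos(r)]);M=c['mount'];R=np.array(s['eef_rot'])
    return R@M[:3,3]+s['tcp_pos'],R@M[:3,:3]@d
def wonz(u,v,z,s):
    o,d=wray(u,v,s);return o+d*(z-o[2])/d[2]
def blobs(m,lo,hi):
    n,_,st,c=cv2.connectedComponentsWithStats(m.astype(np.uint8));return [(c[i].round(1),st[i]) for i in range(1,n) if lo<st[i][4]<hi]
E
python3 - <<'E'
from h import *
t=cv2.imread('pics/top0.png');s=cv2.imread('pics/scene0.png')
def top(img,x0,y0,x1,y1):
    m=np.zeros(img.shape[:2],np.uint8);g=img.min(2);m[y0:y1,x0:x1]=g[y0:y1,x0:x1]>150
    m=cv2.morphologyEx(m,cv2.MORPH_OPEN,np.ones((7,7)))
    m=cv2.morphologyEx(m,cv2.MORPH_CLOSE,np.ones((9,9)))
    c=max(cv2.findContours(m,0,2)[0],key=cv2.contourArea);return c
c=top(t,240,120,365,240);P=np.array([onz('top',*q[0],.12)[:2] for q in c])
r=cv2.minAreaRect((P*1000).astype(np.float32));print('top',r)
c=top(s,285,165,420,270)
P=np.array([onz('scene',*q[0],.12)[:2] for q in c]);print('scene',cv2.minAreaRect((P*1000).astype(np.float32)))
for n,img,(x0,y0,x1,y1) in(('top',t,(316,182,336,200)),('scene',s,(318,197,334,208))):
    w=np.clip(130-img[y0:y1,x0:x1].min(2).astype(float),0,None);yy,xx=np.mgrid[y0:y1,x0:x1]
    u,v=(w*xx).sum()/w.sum(),(w*yy).sum()/w.sum();print('hole',n,u,v,onz(n,u,v,.12))
for n,img,(x0,y0,x1,y1) in(('top',t,(190,190,232,232)),('scene',s,(415,165,465,222))):
    g=img[y0:y1,x0:x1]; dk=g.max(2)<60
    print(n,[(b[0]+[x0,y0],b[1][:4]+[x0,y0,0,0]) for b in blobs(dk,15,2000)])
for n,img in(('top',t),('scene',s)):
    hsv=cv2.cvtColor(img,cv2.COLOR_BGR2HSV);H,S,V=cv2.split(hsv)
    for nm,lo,hi in(('yel',22,34),('turq',88,100)):
        print(n,nm,[(b[0],b[1][:4]) for b in blobs((H>lo)&(H<hi)&(S>140)&(V>100),30,1000)])
def crop(i,x0,y0,x1,y1): return cv2.resize(i[y0:y1,x0:x1],(400,400),interpolation=cv2.INTER_CUBIC)
cv2.imwrite('pics/c1.png',np.hstack([crop(t,155,185,235,265),crop(s,410,145,490,225)]))
E
```

```text
top ((543.728515625, 119.68719482421875), (200.3947296142578, 202.42013549804688), 14.917255401611328)
scene ((544.21728515625, 128.93011474609375), (205.19737243652344, 219.71945190429688), 15.55756950378418)
hole top 325.4154530744337 191.10234627831716 [0.50628508 0.06377356 0.12      ]
hole scene 325.50490566037735 202.43849056603773 [0.51163184 0.06504799 0.12      ]
top [(array([203.6, 206.2]), array([197, 201,  14,  12]))]
scene [(array([446.5, 175.3]), array([442, 171,  10,   9])), (array([442.6, 185.2]), array([438, 179,  11,  13]))]
top yel [(array([176.9, 243. ]), array([167, 237,  22,  14], dtype=int32))]
top turq [(array([170.9, 202.8]), array([162, 196,  18,  14], dtype=int32))]
scene yel [(array([456. , 159.6]), array([447, 147,  18,  27], dtype=int32))]
scene turq [(array([478.1, 187.8]), array([468, 175,  21,  35], dtype=int32))]
```

View pics/c1.png

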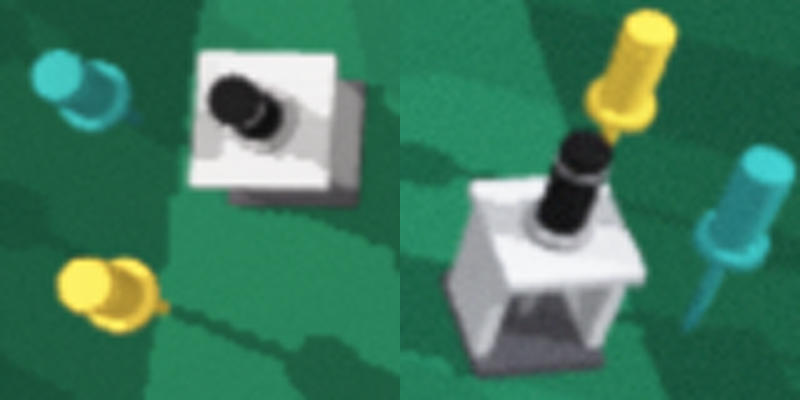

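Run:
```python
from h import *
for n,a,b in(('pincap',(201.6,205.2),(446.8,175.6)),('turq',(166.6,200),(483.4,178.4)),('yel',(172.6,242),(460,151.4))):
    print(n,two(a,b),onz('top',*a,.14))
print('stand',onz('top',207.9,209,.08))
pts=[onz('top',155+x/5,185+y/5,.08)[:2]*1000 for x,y in((197,50),(336,55),(335,187),(190,187))]
print(np.round(pts),np.mean(pts,0))
print(onz('top',271,248,.06))
```

```text
pincap (array([0.46525176, 0.37131635, 0.13022456]), np.float64(0.003263365458350024)) [0.4629896  0.36695783 0.14      ]
turq (array([0.47866961, 0.46112229, 0.12421232]), np.float64(0.003943124571573244)) [0.47494483 0.45341741 0.14      ]
yel (array([0.37464283, 0.43951733, 0.12197239]), np.float64(0.005191096588661005)) [0.37218389 0.43076025 0.14      ]
stand [0.46392946 0.36679409 0.08      ]
[[500. 404.]
 [499. 332.]
 [429. 328.]
 [429. 403.]] [464.27589923 366.80119078]
[0.36678029 0.20270046 0.06      ]
```

Call:
{"name": "drive_tool", "arguments": {"deltas": "0 0 0 0 0 -0.0544 0.7; 0 0 0 0 0 -0.0544 0.7; 0 0 0 0 0 -0.0544 0.7; -0.128 -0.189 0 0 0 0 0.7; -0.128 -0.189 0 0 0 0 0.7; -0.128 -0.189 0 0 0 0 0.7; -0.128 -0.189 0 0 0 0 0.7; -0.128 -0.189 0 0 0 0 0.7", "squeeze": 40}}

```text
time: 1.1
tcp_pos: [0.3795, 0.4402, 0.248]
eef_rot: [[-0.967, -0.256, -0.0], [-0.256, 0.967, -0.0], [0.0, -0.0, -1.0]]
ft_force: [-0.6, -0.2, -0.3]
width: 0.0596
grip_force: 0.0
```

Call:
{"name": "drive_tool", "arguments": {"deltas": "-0.084 -0.123 0 0 0 0 0.7; -0.084 -0.123 0 0 0 0 0.7; -0.084 -0.123 0 0 0 0 0.7; 0 0 0.08 0 0 0 0.7; 0 0 0.08 0 0 0 0.7; 0 0 0 0 0 0 0.7; 0 0 0 0 0 0 0.7; 0 0 0 0 0 0 0.7"}}

```text
time: 2.1
tcp_pos: [0.4632, 0.3692, 0.2094]
eef_rot: [[-0.967, -0.256, 0.001], [-0.256, 0.967, 0.001], [-0.002, 0.001, -1.0]]
ft_force: [0.2, 0.5, 0.4]
width: 0.0599
grip_force: 0.0
```

Run:
```python
from h import *
s=observe();p,d=camera('wrist');cv2.imwrite('pics/w1.png',p);np.save('w1.npy',d);np.savez('w1s.npz',**{k:np.array(s[k]) for k in('tcp_pos','eef_rot')});print(s['tcp_pos'])
```

```text
[0.46324472 0.36921339 0.20941147]
```

View pics/w1.png

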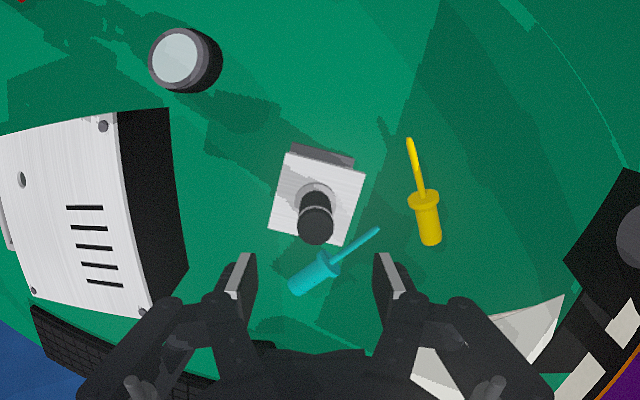

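Wrist view: pin cap at about (316,229) on the stand plate, which spans about (268..366, 152..247). The decoys are clear of the finger line.

Run:
```python
from h import *
s=dict(np.load('w1s.npz'))
p=cv2.imread('pics/w1.png')
print('cap',wonz(316,229,.14,s))
print('plate',np.mean([wonz(u,v,.08,s) for u,v in((290,152),(366,172),(343,247),(268,233))],0))
dk=np.zeros(p.shape[:2],bool);dk[180:250,290:340]=p[180:250,290:340].max(2)<75
for b in blobs(dk,50,5000):print(b)
# source: hole and corner
print('src hole',wonz(22,180,.12,s))
for u,v in((168,109),(287,0)):pass
y,x=np.mgrid[205:250,295:338];g=np.load('w1.npy')
print(g[222:236:4,308:326:6])
```

```text
cap [0.46414205 0.37060124 0.14      ]
plate [0.46499655 0.37169373 0.08      ]
(array([315.1, 200.2]), array([299, 191,  33,  22, 392], dtype=int32))
(array([314.9, 226.1]), array([ 297,  208,   36,   37, 1036], dtype=int32))
src hole [0.50658718 0.06807868 0.12      ]
[[0.20904663 0.2098307  0.2082463 ]
 [0.2110858  0.2106245  0.20996486]
 [0.21276334 0.21223962 0.21337378]
 [0.21172233 0.21241319 0.21202837]]
```

Call:
{"name": "drive_tool", "arguments": {"deltas": "-0.004 0 0.128 0 0 0 0.7; 0 0 0.128 0 0 0 0.7; 0 0 0.128 0 0 0 0.7; 0 0 0 0 0 0 0.7; 0 0 0 0 0 0 0.1; 0 0 0 0 0 0 0.1; 0 0 0 0 0 0 0.1; 0 0 0 0 0 0 0.1", "squeeze": 50}}

```text
time: 3.15
tcp_pos: [0.465, 0.37, 0.1145]
eef_rot: [[-0.967, -0.256, 0.003], [-0.256, 0.967, 0.003], [-0.003, 0.002, -1.0]]
ft_force: [-0.4, -1.4, 5.9]
width: 0.0251
grip_force: 49.2
```

Call:
{"name": "drive_tool", "arguments": {"deltas": "0 0 -0.1 0 0 0 0.1; 0 0 -0.25 0 0 0 0.1; 0 0 -0.25 0 0 0 0.1; 0.026 -0.204 0 0 0 0 0.1; 0.026 -0.204 0 0 0 0 0.1; 0.026 -0.204 0 0 0 0 0.1; 0.026 -0.204 0 0 0 0 0.1; 0.026 -0.204 0 0 0 0 0.1"}}

```text
time: 4.15
tcp_pos: [0.4975, 0.1123, 0.2624]
eef_rot: [[-0.967, -0.256, 0.0], [-0.256, 0.967, 0.0], [-0.0, 0.0, -1.0]]
ft_force: [0.7, -0.1, -1.3]
width: 0.0251
grip_force: 49.4
```

Call:
{"name": "drive_tool", "arguments": {"deltas": "0.026 -0.1 0 0 0 0 0.1; 0 0 0 0 0 0 0.1; 0 0 0 0 0 0 0.1; 0 0 0 0 0 0 0.1; 0 0 0 0 0 0 0.1; 0 0 0 0 0 0 0.1; 0 0 0 0 0 0 0.1; 0 0 0 0 0 0 0.1"}}

```text
time: 5.15
tcp_pos: [0.4979, 0.0884, 0.2623]
eef_rot: [[-0.967, -0.256, 0.0], [-0.256, 0.967, 0.0], [-0.0, 0.0, -1.0]]
ft_force: [0.2, -0.7, -0.6]
width: 0.0248
grip_force: 49.4
```

Run:
```python
from h import *
s=observe();p,d=camera('wrist');cv2.imwrite('pics/w2.png',p);np.savez('w2s.npz',**{k:np.array(s[k]) for k in('tcp_pos','eef_rot')});print(s['tcp_pos'],s['width'],s['ft_force'],s['q'])
c=cv2.resize(p[60:360,150:500],(700,600));cv2.imwrite('pics/w2c.png',c)
p,d=camera('scene');cv2.imwrite('pics/s2.png',p)
p,d=camera('top');cv2.imwrite('pics/t2.png',p)
```

```text
[0.49787616 0.08836133 0.26233059] 0.024808166912900033 [ 0.2169617  -0.71793594 -0.64272125] [-5.33223907e-01 -1.01115370e-03  3.06285270e-01  1.79188941e+00
  2.87968866e-04  1.35059972e+00  1.60272269e+00]
```

View pics/w2c.png

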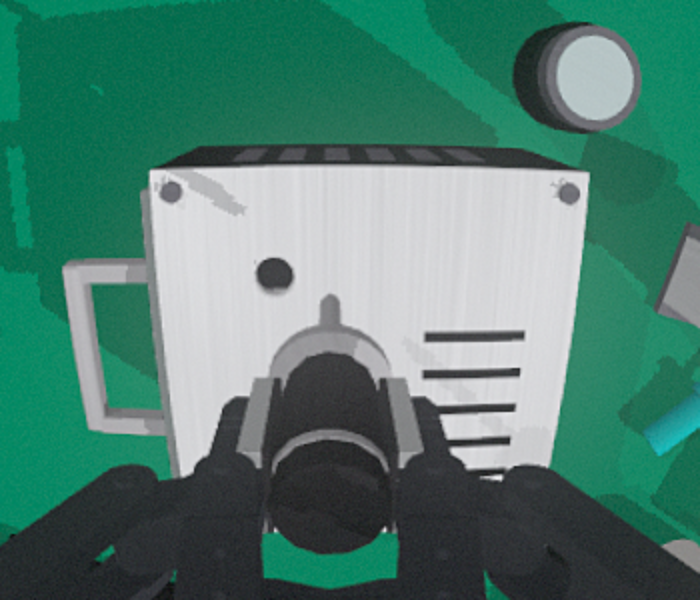

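The wrist view shows the hole at (287,197) in full-frame pixels. The pin is upright, with its tip near (315,209).

Run:
```python
from h import *
s=dict(np.load('w2s.npz'));p=cv2.imread('pics/w2.png')
m=np.zeros(p.shape[:2],bool);m[185:212,273:302]=p[185:212,273:302].max(2)<110
for b in blobs(m,30,2000):
    print(b);u,v=b[0];h=wonz(u,v,.12,s);print('hole',h)
ztip=s['tcp_pos'][2]-.0015-.103
tip=wonz(315,208+1.5,ztip,s);print('tip',ztip,tip)
t=cv2.imread('pics/t2.png');sc=cv2.imread('pics/s2.png')
R=s['eef_rot'];print('delta tcp->hole tool',R.T@(h-s['tcp_pos']),'rel tip',R.T@(h-tip))
```

```text
(array([286.9, 196.5]), array([278, 189,  18,  16, 223], dtype=int32))
hole [0.5048256  0.06430872 0.12      ]
tip 0.1578305855108797 [0.49729387 0.0886159  0.15783059]
delta tcp->hole tool [-0.00054952 -0.02503327  0.14233008] rel tip [-0.00105436 -0.02542618  0.03783011]
```

Call:
{"name": "drive_tool", "arguments": {"deltas": "-0.005 -0.05 0 0 0 0 0.1; 0 -0.052 0 0 0 0 0.1; 0 0 0.06 0 0 0 0.1; 0 0 0.06 0 0 0 0.1; 0 0 0 0 0 0 0.1; 0 0 0 0 0 0 0.1; 0 0 0 0 0 0 0.1; 0 0 0 0 0 0 0.1"}}

```text
time: 6.3
tcp_pos: [0.5059, 0.0642, 0.2328]
eef_rot: [[-0.967, -0.256, 0.001], [-0.256, 0.967, 0.0], [-0.001, 0.0, -1.0]]
ft_force: [-1.0, 0.1, -0.0]
width: 0.0249
grip_force: 49.4
```

Run:
```python
from h import *
s=observe();p,d=camera('wrist');print(s['tcp_pos'],s['ft_force'])
t,_=camera('scene')
c=np.hstack([cv2.resize(p[160:250,270:360],(400,400),interpolation=2),cv2.resize(t[160:230,290:360],(400,400),interpolation=2)]);cv2.imwrite('pics/w3c.png',c)
```

```text
[0.50586072 0.06416157 0.2327968 ] [-0.96539569  0.10324911 -0.04760591]
```

View pics/w3c.png

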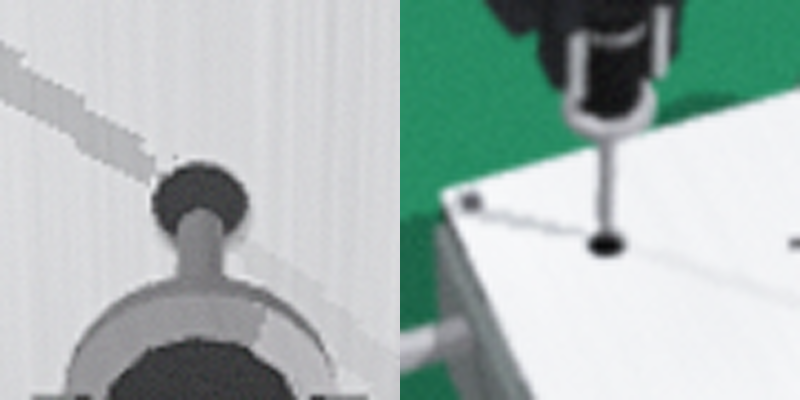

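Both views show the tip centred over the hole, about 8 mm above the plate.

Call:
{"name": "drive_tool", "arguments": {"deltas": "0 0 0.06 0 0 0 0.1; 0 0 0.06 0 0 0 0.1; 0 0 0.04 0 0 0 0.1; 0 0 0.02 0 0 0 0.1; 0 0 0.02 0 0 0 0.1; 0 0 0.016 0 0 0 0.1; 0 0 0 0 0 0 0.1; 0 0 0 0 0 0 0.1"}}

```text
time: 7.4
tcp_pos: [0.506, 0.0638, 0.1787]
eef_rot: [[-0.967, -0.256, 0.001], [-0.256, 0.967, -0.0], [-0.001, -0.0, -1.0]]
ft_force: [-1.0, -1.1, 2.6]
width: 0.025
grip_force: 49.7
```

Run:
```python
from h import *
t,_=camera('top');cv2.imwrite('pics/t3.png',t)
a=cv2.imread('pics/top0.png')
df=np.abs(t[120:220,335:420].astype(int)-a[120:220,335:420]).max(2)>60;print(df.sum(),np.argwhere(df).mean(0)+[120,335] if df.any() else 0)
g=t[120:240,330:420].min(2)>130
for i in (t,a):
  print([ (b[0]+[330,120],b[1]) for b in blobs(i[120:240,330:420].min(2)>120,30,9000)])
print(observe()['ft_force'],observe()['tcp_pos'])
```

```text
2540 [171.62716535 350.99173228]
[(array([374.2, 163. ]), array([ 31,  24,  23,  39, 274], dtype=int32))]
[(array([341.8, 175.9]), array([   0,   11,   38,   80, 1369], dtype=int32))]
[-0.65712069 -1.19622625  3.169193  ] [0.50601273 0.06383153 0.17868226]
```

Tripped: the handle has jumped about 40 mm out. Returning the pin.

Call:
{"name": "drive_tool", "arguments": {"deltas": "0 0 -0.06 0 0 0 0.1; 0 0 -0.16 0 0 0 0.1; 0 0 -0.16 0 0 0 0.1; -0.026 0.204 0 0 0 0 0.1; -0.026 0.204 0 0 0 0 0.1; -0.026 0.204 0 0 0 0 0.1; -0.026 0.204 0 0 0 0 0.1; -0.026 0.204 0 0 0 0 0.1"}}

```text
time: 8.45
tcp_pos: [0.471, 0.3208, 0.2738]
eef_rot: [[-0.967, -0.256, -0.0], [-0.256, 0.967, 0.001], [-0.0, 0.001, -1.0]]
ft_force: [0.6, -0.2, -0.8]
width: 0.0249
grip_force: 49.4
```

Call:
{"name": "drive_tool", "arguments": {"deltas": "-0.026 0.204 0 0 0 0 0.1; 0 0 0 0 0 0 0.1; 0 0 0 0 0 0 0.1; 0 0 0 0 0 0 0.1; 0 0 0 0 0 0 0.1; 0 0 0 0 0 0 0.1; 0 0 0 0 0 0 0.1; 0 0 0 0 0 0 0.1"}}

```text
time: 9.45
tcp_pos: [0.465, 0.3697, 0.2734]
eef_rot: [[-0.967, -0.256, 0.0], [-0.256, 0.967, 0.0], [-0.0, 0.0, -1.0]]
ft_force: [-0.4, -1.3, -1.3]
width: 0.0249
grip_force: 49.4
```

Run:
```python
from h import *
s=observe();p,d=camera('wrist');print(s['tcp_pos'],s['ft_force']);np.savez('w4s.npz',**{k:np.array(s[k]) for k in('tcp_pos','eef_rot')})
cv2.imwrite('pics/w4.png',p);t,_=camera('scene');cv2.imwrite('pics/s4.png',t)
c=np.hstack([cv2.resize(p[110:270,240:400],(400,400),interpolation=2),cv2.resize(t[130:230,390:490],(400,400),interpolation=2)]);cv2.imwrite('pics/w4c.png',c)
```

```text
[0.46495215 0.36974425 0.27340343] [-0.36887902 -1.28348689 -1.29284172]
```

View pics/w4c.png

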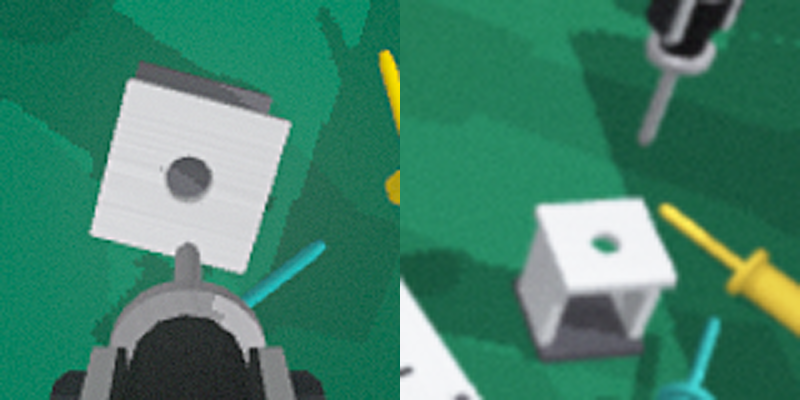

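The stand hole is clear and the pin is upright above it. But the decoys look displaced compared with the first pictures, so I'll check that numerically.

Run:
```python
from h import *
for f in('top0','t2','t3','scene0','s2','s4'):
    img=cv2.imread(f'pics/{f}.png');H,S,V=cv2.split(cv2.cvtColor(img,cv2.COLOR_BGR2HSV))
    for nm,lo,hi in(('yel',22,34),('turq',88,100)):
        print(f,nm,[(b[0],b[1][:4]) for b in blobs((H>lo)&(H<hi)&(S>140)&(V>80),15,1000)])
s=dict(np.load('w4s.npz'))
print('stand hole',wonz(240+188/2.5,110+179/2.5,.08,s),'tip',wonz(240+188/2.5,110+250/2.5,s['tcp_pos'][2]-.1045,s))
u,v=390+(605-400)/4,130+243/4;print('scene hole',onz('scene',u,v,.08))
```

```text
top0 yel [(array([176.9, 243. ]), array([167, 237,  22,  14], dtype=int32))]
top0 turq [(array([170.9, 202.8]), array([162, 196,  18,  14], dtype=int32))]
t2 yel [(array([166.1, 214.5]), array([154, 199,  28,  41], dtype=int32))]
t2 turq [(array([206.5, 172.4]), array([199, 164,  16,  19], dtype=int32))]
t3 yel [(array([166.1, 214.4]), array([154, 199,  28,  41], dtype=int32))]
t3 turq [(array([205.4, 173.4]), array([198, 164,  17,  19], dtype=int32))]
scene0 yel [(array([456. , 159.6]), array([447, 147,  18,  27], dtype=int32))]
scene0 turq [(array([478.1, 187.8]), array([468, 175,  21,  35], dtype=int32))]
s2 yel [(array([479.6, 199.9]), array([455, 181,  42,  33], dtype=int32))]
s2 turq [(array([459.8, 234.7]), array([451, 210,  19,  41], dtype=int32))]
s4 yel [(array([479.5, 199.9]), array([455, 181,  42,  33], dtype=int32))]
s4 turq [(array([459.8, 234.8]), array([451, 210,  18,  41], dtype=int32))]
stand hole [0.46459624 0.37035972 0.08      ] tip [0.46473792 0.37026935 0.16890343]
scene hole [0.47060531 0.37060574 0.08      ]
```

Call:
{"name": "drive_tool", "arguments": {"deltas": "0 0 0.18 0 0 0 0.1; 0 0 0.14 0 0 0 0.1; 0 0 0.1 0 0 0 0.1; 0 0 0.1 0 0 0 0.1; 0 0 0.08 0 0 0 0.1; 0 0 0.03 0 0 0 0.1; 0 0 0 0 0 0 0.1; 0 0 0 0 0 0 0.1"}}

```text
time: 10.55
tcp_pos: [0.4654, 0.3702, 0.1167]
eef_rot: [[-0.967, -0.256, 0.001], [-0.256, 0.967, 0.001], [-0.001, 0.001, -1.0]]
ft_force: [0.1, -0.4, -1.1]
width: 0.0248
grip_force: 49.7
```

Call:
{"name": "drive_tool", "arguments": {"deltas": "0 0 0.008 0 0 0 0.1; 0 0 0 0 0 0 0.1; 0 0 0 0 0 0 0.1; 0 0 0 0 0 0 0.3; 0 0 0 0 0 0 0.5; 0 0 0 0 0 0 0.7; 0 0 0 0 0 0 0.7; 0 0 0 0 0 0 0.7"}}

```text
time: 11.55
tcp_pos: [0.4649, 0.3697, 0.1137]
eef_rot: [[-0.967, -0.256, -0.0], [-0.256, 0.967, -0.0], [0.0, -0.0, -1.0]]
ft_force: [0.1, -0.6, -0.4]
width: 0.0596
grip_force: 0.0
```

Call:
{"name": "drive_tool", "arguments": {"deltas": "0 0 -0.12 0 0 0 0.7; 0 0 -0.16 0 0 0 0.7; 0 0 -0.16 0 0 0 0.7; 0 0 -0.16 0 0 0 0.7; 0 0 0 0 0 0 0.7; 0 0 0 0 0 0 0.7; 0 0 0 0 0 0 0.7; 0 0 0 0 0 0 0.7"}}

```text
time: 12.55
tcp_pos: [0.4645, 0.3694, 0.2625]
eef_rot: [[-0.967, -0.256, -0.002], [-0.256, 0.967, -0.001], [0.002, -0.001, -1.0]]
ft_force: [-0.3, -0.8, -0.1]
width: 0.0597
grip_force: 0.0
```

Run:
```python
from h import *
s=observe();p,d=camera('wrist');cv2.imwrite('pics/w5.png',p)
t,_=camera('scene');cv2.imwrite('pics/s5.png',t);tt,_=camera('top');cv2.imwrite('pics/t5.png',tt)
c=np.hstack([cv2.resize(tt[110:230,190:390],(400,240),interpolation=2),cv2.resize(t[130:250,280:480],(400,240),interpolation=2)]);cv2.imwrite('pics/c5.png',c)
print(s['tcp_pos'])
```

```text
[0.46453772 0.36944925 0.26253865]
```

View pics/c5.png

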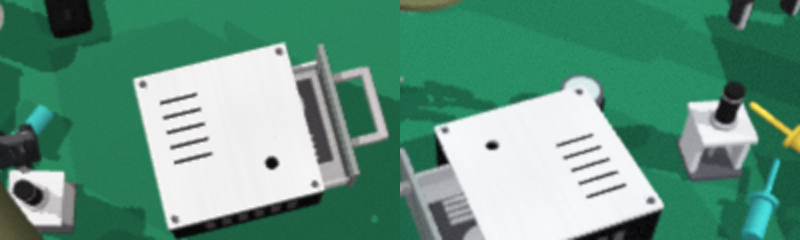

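The pin is seated upright in its stand. The drawer is about 40 mm out, with the handle bar in the top view near (378,162).

Run:
```python
from h import *
a=onz('top',190+366/2,110+68/2,.099);b=onz('top',190+385/2,110+140/2,.099);print(a,b,(a+b)/2)
t=cv2.imread('pics/t5.png')
ax=np.array([.257,-.966]);c=np.array([.5437,.1197]);ay=np.array([-.966,-.257])
print('src frame',[(np.dot(p[:2]-c,ax),np.dot(p[:2]-c,ay)) for p in(a,b)])
# profile along the middle line outwards
K=camera_params('top');V=K['view']
for yy in(0,.02,-.02):
  o=[]
  for r in np.arange(.16,.24,.004):
    P=np.r_[c+ax*r+ay*yy,.099,1];q=V@P;u=K['cx']+K['fx']*q[0]/-q[2];v=K['cy']-K['fy']*q[1]/-q[2]
    o.append(int(cv2.getRectSubPix(t,(1,1),(u,v)).min()))
  print(o)
```

```text
[ 0.63899415 -0.06036744  0.099     ] [ 0.54196669 -0.08379848  0.099     ] [ 0.59048042 -0.07208296  0.099     ]
src frame [(np.float64(0.19843574258149005), np.float64(-0.045776819073976606)), (np.float64(0.19613406876298026), np.float64(0.053973482314722356))]
[28, 29, 29, 29, 28, 29, 34, 97, 185, 199, 162, 51, 30, 28, 32, 37, 39, 40, 40, 41]
[29, 30, 29, 27, 28, 27, 33, 96, 187, 201, 163, 48, 28, 30, 29, 29, 28, 28, 28, 28]
[28, 29, 29, 29, 28, 30, 34, 96, 185, 197, 166, 62, 40, 41, 41, 41, 41, 41, 41, 41]
```

Call:
{"name": "drive_tool", "arguments": {"deltas": "-0.0065 -0.228 0 0 0 0 0.45; -0.0065 -0.228 0 0 0 0 0.45; -0.0065 -0.228 0 0 0 0 0.45; -0.0065 -0.228 0 0 0 0 0.45; -0.0065 -0.228 0 0 0 0 0.45; -0.0065 -0.228 0 0 0 0 0.45; -0.0065 -0.228 0 0 0 0 0.45; -0.0065 -0.228 0 0 0 0 0.45"}}

```text
time: 13.7
tcp_pos: [0.5946, -0.0693, 0.264]
eef_rot: [[-0.967, -0.256, 0.001], [-0.256, 0.967, 0.0], [-0.001, 0.0, -1.0]]
ft_force: [1.3, 0.1, -0.2]
width: 0.0383
grip_force: 0.0
```

Call:
{"name": "drive_tool", "arguments": {"deltas": "0 0 0.12 0 0 0 0.45; 0 0 0.12 0 0 0 0.45; 0 0 0.04 0 0 0 0.45; 0 0 0 0 0 0 0.45; 0 0 0 0 0 0 0.45; 0 0 0 0 0 0 0.45; 0 0 0 0 0 0 0.45; 0 0 0 0 0 0 0.45"}}

```text
time: 14.7
tcp_pos: [0.5944, -0.0676, 0.1942]
eef_rot: [[-0.967, -0.256, 0.001], [-0.256, 0.967, 0.0], [-0.001, -0.0, -1.0]]
ft_force: [-0.1, 0.7, -0.3]
width: 0.0384
grip_force: 0.0
```

Run:
```python
from h import *
s=observe();p,d=camera('wrist');cv2.imwrite('pics/w6.png',p);np.savez('w6s.npz',**{k:np.array(s[k]) for k in('tcp_pos','eef_rot')})
print(s['tcp_pos'],s['width'],s['q'])
cv2.imwrite('pics/w6c.png',cv2.resize(p[80:380,140:490],(700,600)))
```

```text
[ 0.59441302 -0.06762744  0.19416983] 0.038353473703011905 [-0.29032261  0.2517022   0.42261608  1.67281038 -0.108422    1.23965838
  1.98561377]
```

View pics/w6c.png

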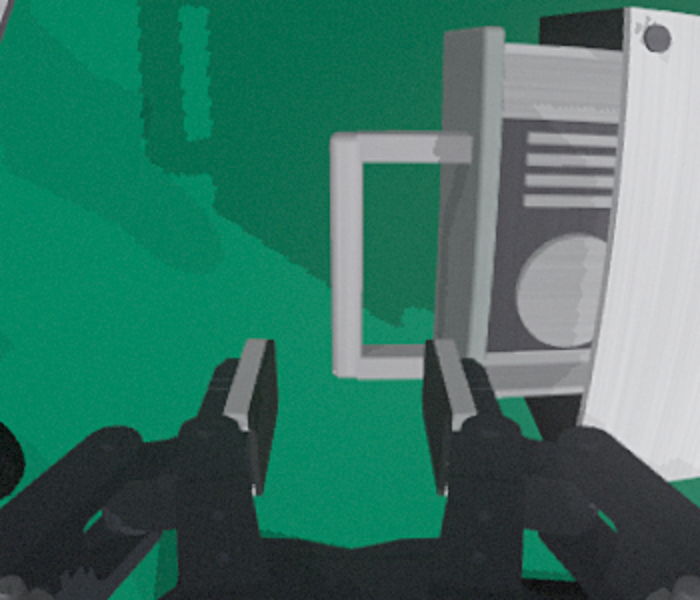

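The bar (crop x≈346) lies centred between the pads (crop x≈351). Descending, then gripping.

Call:
{"name": "drive_tool", "arguments": {"deltas": "0 0 0.12 0 0 0 0.45; 0 0 0.12 0 0 0 0.45; 0 0 0.12 0 0 0 0.45; 0 0 0.054 0 0 0 0.45; 0 0 0 0 0 0 0.45; 0 0 0 0 0 0 0; 0 0 0 0 0 0 0; 0 0 0 0 0 0 0", "squeeze": 40}}

```text
time: 15.75
tcp_pos: [0.5954, -0.0679, 0.0919]
eef_rot: [[-0.967, -0.256, 0.003], [-0.256, 0.967, -0.0], [-0.003, -0.001, -1.0]]
ft_force: [-0.1, -0.1, 5.4]
width: 0.0111
grip_force: 43.6
```

Call:
{"name": "drive_tool", "arguments": {"deltas": "0 -0.02 0 0 0 0 0; 0 -0.04 0 0 0 0 0; 0 -0.04 0 0 0 0 0; 0 -0.04 0 0 0 0 0; 0 -0.04 0 0 0 0 0; 0 -0.04 0 0 0 0 0; 0 -0.04 0 0 0 0 0; 0 0 0 0 0 0 0"}}

```text
time: 16.75
tcp_pos: [0.6124, -0.1316, 0.0919]
eef_rot: [[-0.967, -0.255, 0.004], [-0.255, 0.967, -0.001], [-0.003, -0.002, -1.0]]
ft_force: [0.6, -0.8, 6.4]
width: 0.0113
grip_force: 43.7
```

Call:
{"name": "drive_tool", "arguments": {"deltas": "0 -0.012 0 0 0 0 0; 0 0 0 0 0 0 0; 0 -0.012 0 0 0 0 0; 0 0 0 0 0 0 0; 0 -0.008 0 0 0 0 0; 0 0 0 0 0 0 0; 0 0 0 0 0 0 0; 0 0 0 0 0 0 0"}}

```text
time: 17.75
tcp_pos: [0.6141, -0.1377, 0.0919]
eef_rot: [[-0.967, -0.257, 0.003], [-0.257, 0.967, 0.0], [-0.003, -0.0, -1.0]]
ft_force: [1.0, 0.5, 6.0]
width: 0.0112
grip_force: 43.9
```

Call:
{"name": "drive_tool", "arguments": {"deltas": "0 -0.008 0 0 0 0 0; 0 0 0 0 0 0 0; 0 -0.008 0 0 0 0 0; 0 0 0 0 0 0 0; 0 0 0 0 0 0 0; 0 0 0 0 0 0 0; 0 0 0 0 0 0 0; 0 0 0 0 0 0 0"}}

```text
time: 18.75
tcp_pos: [0.6151, -0.1416, 0.0919]
eef_rot: [[-0.967, -0.257, 0.003], [-0.257, 0.967, 0.0], [-0.003, -0.0, -1.0]]
ft_force: [-0.1, 0.5, 7.2]
width: 0.0112
grip_force: 43.9
```

Call:
{"name": "drive_tool", "arguments": {"deltas": "0 -0.008 0 0 0 0 0; 0 0 0 0 0 0 0; 0 -0.008 0 0 0 0 0; 0 0 0 0 0 0 0; 0 0 0 0 0 0 0; 0 0 0 0 0 0 0; 0 0 0 0 0 0 0; 0 0 0 0 0 0 0"}}

```text
time: 19.75
tcp_pos: [0.6157, -0.1437, 0.0919]
eef_rot: [[-0.966, -0.257, 0.001], [-0.257, 0.966, 0.003], [-0.002, 0.002, -1.0]]
ft_force: [-2.5, 3.7, 8.2]
width: 0.0112
grip_force: 44.1
```

Call:
{"name": "drive_tool", "arguments": {"deltas": "0 -0.008 0 0 0 0 0; 0 0 0 0 0 0 0; 0 -0.004 0 0 0 0 0; 0 0 0 0 0 0 0; 0 0 0 0 0 0 0; 0 0 0 0 0 0 0; 0 0 0 0 0 0 0; 0 0 0 0 0 0 0"}}

```text
time: 20.75
tcp_pos: [0.6157, -0.1438, 0.0918]
eef_rot: [[-0.966, -0.259, -0.001], [-0.259, 0.966, 0.007], [-0.0, 0.007, -1.0]]
ft_force: [-4.1, 8.9, 11.8]
width: 0.0107
grip_force: 44.6
```

Call:
{"name": "drive_tool", "arguments": {"deltas": "0 0.016 0 0 0 0 0; 0 0 0 0 0 0 0; 0 0 0 0 0 0 0.2; 0 0 0 0 0 0 0.35; 0 0 0 0 0 0 0.45; 0 0 0 0 0 0 0.45; 0 0 0 0 0 0 0.45; 0 0 0 0 0 0 0.45"}}

```text
time: 21.75
tcp_pos: [0.6147, -0.145, 0.0903]
eef_rot: [[-0.967, -0.256, -0.0], [-0.256, 0.967, 0.0], [0.0, 0.0, -1.0]]
ft_force: [0.0, -0.1, -0.2]
width: 0.0387
grip_force: 0.0
```

Call:
{"name": "drive_tool", "arguments": {"deltas": "0 0 -0.06 0 0 0 0.45; 0 0 -0.12 0 0 0 0.45; 0 0 -0.16 0 0 0 0.45; 0 0 -0.16 0 0 0 0.45; 0 0 0 0 0 0 0.45; 0 0 0 0 0 0 0.45; 0 0 0 0 0 0 0.45; 0 0 0 0 0 0 0.45"}}

```text
time: 22.75
tcp_pos: [0.6142, -0.1448, 0.2142]
eef_rot: [[-0.967, -0.256, -0.002], [-0.256, 0.967, 0.0], [0.002, 0.001, -1.0]]
ft_force: [0.8, -0.7, -0.1]
width: 0.0382
grip_force: 0.0
```

Run:
```python
from h import *
s=observe();print(s['tcp_pos'],s['ft_force'])
t,_=camera('top');b,_=camera('scene');w,_=camera('wrist')
cv2.imwrite('pics/f.png',np.vstack([np.hstack([cv2.resize(t[100:250,150:500],(400,300)),cv2.resize(b[130:280,130:480],(400,300))]),np.hstack([cv2.resize(w,(480,300)),np.zeros((300,320,3),np.uint8)])]))
```

```text
[ 0.61421507 -0.14483741  0.21420046] [ 0.75101919 -0.70288273 -0.05048971]
```

View pics/f.png

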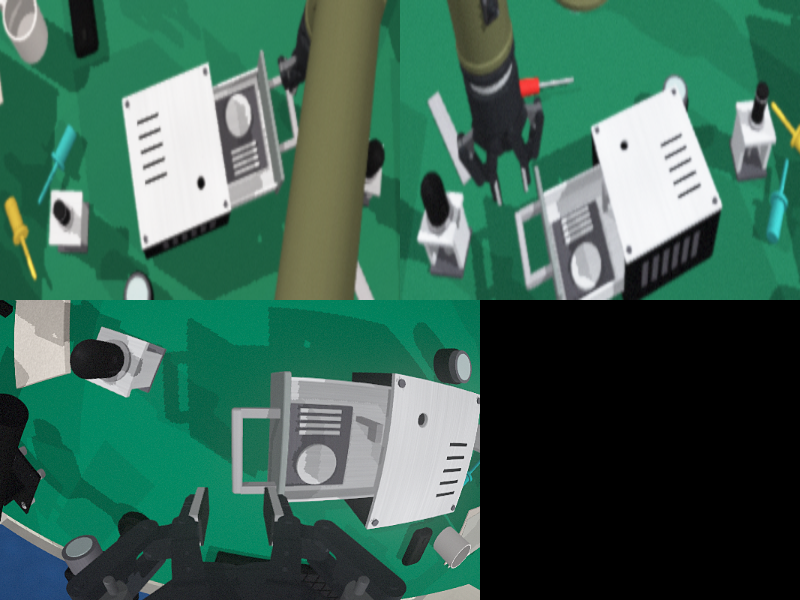

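The final views show the drawer fully out, the pin upright in its stand, the driver untouched in its own stand, and the arm clear.

```bash
python3 -c "from bench import *;print(job_done())"
```

```text
the job is handed in; nothing more can be done
None
```

I handed the job in at about 23 s: the pin tripped the latch and is back upright in its stand, the drawer is out against its stop, and the driver is untouched; the two decoy pins fell over early on, before the gripper came down near them, and lie on the bench.

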